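# Weigh the screw box on the counting scale

## Robot

A 6-joint arm with a two-finger parallel gripper is mounted at the origin on the work surface. World frame = base frame: x ahead of the robot, y to its left, z up, the work surface at z = 0. Lengths are in mm, angles in rad, forces in N, time in s.
With the tool pointing down it reaches from about 350 to 875 mm from the base axis. Payload 4.2 kg.
Tool frame: the origin (TCP) lies on the centre line of the jaws, within the pads' length; the fingertips stand 11 mm ahead of it and the grasp point (between the pads) lies 8 mm behind it; z points along the fingers, y is the line along which they close (so a half turn about z gives the same grasp; the last joint's range is limited). The gripper opens to 85 mm and grips with 20 to 120 N. Pads are 22 mm wide; open, the fingers measure 114 mm over their backs; the gripper's body (76 mm by 85 mm) begins 54 mm behind the grasp point. The pads swing forward as they close: fully open they stand 13 mm farther back than shut.
Start: joints at [-0.968, 0.385, 0.008, 0, -1.194, -0.259], TCP at [210.682, -588.398, 242.312] pointing down, gripper open.
Joint ranges: [-3.14, 3.14], [-1.21, 2.06], [-1.07, 1.41], [-3.16, 2.05], [-2.99, -0.16], [-3.1, 3.1]. Speed limits (rad/s): [2.79, 2.79, 3.14, 3.14, 3.14, 3.14].

## Interface

Orientations are given as a unit quaternion [x, y, z, w].
In Python, from plant import bot gives the robot as it stands. The module is installed in compiled form; this text tells all that it offers.
- The arm moves only by the tool apply_moves, never from a script. Its argument "steps" is a list of rows, each an object with "travel": the shift along the world's x, y, z in m, a list of three; "delta_rot": the turn, a rotation vector about the world's x, y, z in rad, a list of three; "fingers": the opening, from 0 (shut) to 1 (fully open). A call has 1 to 20 rows; each row shifts and turns the commanded pose from where the row before left it; what a row does not reach is not made up. A row lasts 1/10 s, in which the tool goes at most 50 mm and 8.59 degrees, less where a joint would pass 70% of its speed; a pose out of reach is approached as far as the arm can. A call is refused whole if a number of a shift passes 0.05 or a number of a turn 0.15, either way. A call with a gripper value outside its range is refused whole. The fingers move at their own pace and stop on an object; "grip_force" is the grip in N (left out, the last holds). Time passes only in rows, so rows that do not move let the fingers close. It gives the time, the measured TCP pose, the force, the opening and the grip force at its end, in the units of the state.
- bot.get_state(): the state, without advancing time (a new reading comes with each control period).
- bot.snapshot(name): name is "side" or "top"; returns the picture (384x512x3 uint8, red, green, blue); there is no depth.
- bot.camera_model(name): a dict with "camera_matrix" (3x3 intrinsics, pixels), "origin" and "orientation" of the camera in the world. Camera axes: x right, y up, looking along -z (the intrinsics and any distortion apply to the point x, -y, -z); pixel columns grow to the right and rows downward; lengths in mm; the calibration is good to about 2 mm. A picture is of the moment at which its call begins. camera_model takes no time and is no camera call.
- bot.job_done(): hands the job in; it is judged then, once.
The state is a dict: "t": time; "joint_pos": joint angles; "joint_velocities": joint speeds; "joint_efforts": joint torques, N m; "eef_pos": TCP position; "eef_rot": TCP orientation; "contact_force": force on the tool from outside, world axes, zero at the start; "moment": the same for the moment, N m; "finger_gap": opening from 0.0 (shut) to 1.0 (fully open); "gripper_force": force on a finger pad.
Only numpy, scipy, OpenCV 4.12 (cv2) and the standard library are available. Lean on these libraries where they do the work, as an engineer would, in place of code of your own. Each camera call takes 0.05 s, during which the arm holds its last target. There are 200 camera calls.

## Task

Weigh the parts box with the orange tab: slide it by its tab right out from under the upper deck onto the tier's landing shelf and let go of it there, then pick it up again by its lid knob and set it down gently, upright and centred on the scale's pan, leaving it there by itself. Keep the box level all the way, do not push the pan down to its overload limit, and leave the grey-tabbed box and everything else where it is.

Things in the scene. Friction and masses are not known exactly. Their poses are not given: they have to be found in the camera images.
- screwbox: The box to weigh: clear plastic parts box of screws, closed lid, with an ORANGE pull tab and an ORANGE lid knob. Body 84 (x) x 60 (y) x 34 (z) mm, about 0.22 to 0.35 kg, centre of mass close under the knob. Origin: centre of the underside of the 84 x 60 body; z up; -x points to the end with the tab (the end facing out of the bay).
- screwbox_tab: Orange upright pull tab fixed to the -x end of the screw box: a fin 10 mm thick (y), 42 mm tall from the box's underside, standing 29 mm out from the end of the box. Its frame is the same as screwbox: the fin's middle lies at x = -56 mm, y = 0, z = 21 mm in it.
- screwbox_knob: Orange round lid knob of the screw box, 22 mm diameter, 22 mm tall, on the middle of the lid. Its frame is the same as screwbox: the knob stands on x = y = 0 from z = 34 to z = 56 mm.
- tier: Smoked acrylic tier, fixed: two 90 mm wide bays (middles at y = +-48 mm, x = 0 to 120 mm, 6 mm walls) open towards -x, under an upper deck (underside 68, top 74 mm up; drive and sleeve lie on it at x > 30 mm). Origin: on the table under the middle of the deck's front edge. Each box starts with its tab and about 25 mm of its body sticking out past that edge.
- landing (a point): Middle of the landing shelf: the 6 mm floor plate of the tier that runs on, flush, in front of the bays (light grey mat, x = -180 to 0 mm and y = +-99 mm in the tier's frame). This point is on its upper face at x = -90, y = 0, z = 6 mm of the tier; axes as tier.
- scale: White counting scale, fixed to the table, 190 (x) x 170 (y) x 44 mm high, display towards -x. Origin: centre of its underside. The pan's axis is at x = +20 mm, y = 0.
- pan_top (a point): Centre of the upper face of the scale's round steel pan (diameter 140 mm, a cross and a 100 mm circle marked on it), 80 mm above the table when empty; z up. It sinks with the pan.
- pan (a joint): How far the pan has sunk on its spring, in m: 0 empty, spring 300 N/m with damping (the box sinks it about 7 to 12 mm), hard stop at 0.024; the overload limit is at 0.019.
- greybox: Bystander: the same parts box (84 x 60 x 34 mm, same tab and knob) but with GREY tab and knob, in the other bay. Which bay is which changes. Origin and axes as screwbox.
- drive_a: Bystander: matte black hard drive 70 x 100 x 10 mm on the tier's upper deck. Origin: centre of underside.
- sleeve: Bystander: orange silicone sleeve 74 x 84 x 16 mm on the tier's upper deck. Origin: centre of underside.
- drive_b: Bystander: matte black hard drive 70 x 100 x 10 mm on the table. Origin: centre of underside.
- tweezers: Bystander: steel tweezers about 122 mm long, 5 mm high, on the table. Origin: near its middle, underside.
- checkweight: Bystander: steel check weight with a neck, 38 mm diameter, 58 mm tall, on the table. Origin: centre of underside.
- screwdriver: Bystander: screwdriver 160 mm long, on the table.
Mind the look-alikes: they are no part of the job. Leave any pink or purple look-alike of the screwbox alone.

How it is judged (in metres and radians):
On the way, in this order (a step that is already met when the one before it is completed fails the run):
1. the screw box is drawn at least 30 mm out of its bay by its orange tab (contact force between the fingers and screwbox_tab above 0.5 N and distance of screwbox from where it was at the start of the episode above 0.03 m), for 0.1 s.
2. the screw box stands level on the landing shelf, clear of the deck, let go (x of screwbox in the frame of tier between -0.15 and -0.05 m and z of screwbox in the frame of tier between 0.003 and 0.01 m and angle between screwbox's own z axis and vertical below 0.06 rad and linear speed of screwbox below 0.02 m/s and contact force between the fingers and screwbox below 0.1 N), for 0.2 s.
3. the screw box is lifted clear of the shelf by its lid knob (contact force between the fingers and screwbox_knob above 0.5 N and contact force between the fingers and screwbox_tab below 0.1 N and z of screwbox in the frame of tier above 0.021 m), for 0.1 s.
At the end, for the whole second after the job is handed in: The screw box stands at rest on the scale's pan, flat (within 3 mm and 0.06 rad) with its centre within 10 mm of the pan's centre, carried by the pan alone (pan sunk 4 to 16 mm by the box's weight) and let go (horizontal distance between screwbox and pan_top below 0.01 m and z of screwbox in the frame of pan_top between -0.003 and 0.003 m and angle between screwbox's own z axis and vertical below 0.06 rad and value of joint pan between 0.004 and 0.016 m and linear speed of screwbox below 0.02 m/s and contact force between the fingers and screwbox below 0.1 N); the robot touches nothing.
It fails at once if the pan is pushed down past its overload limit (19 mm) (value of joint pan above 0.019 m).
It fails at once if the screw box is tipped more than 0.35 rad (angle between screwbox's own z axis and vertical above 0.35 rad).
It fails at once if the grey-tabbed box is moved more than 20 mm (distance of greybox from where it was at the start of the episode above 0.02 m).
It fails at once if another bystander is moved more than 20 mm (distance of any of drive_a, sleeve, drive_b, tweezers, checkweight, screwdriver from where it was at the start of the episode above 0.02 m).
It also fails if it takes over 51 s, if anything falls off the work surface, if the arm or the gripper's body presses on something with over 40 N, if the wrist force passes 120 N, or if a joint passes its speed limit or range.

## Working session

There is one attempt and no reset: what is moved stays moved. The work goes in short steps, Python scripts to look and compute and a tool call to move; the robot and the scene stay as the last step left them, time stands still between calls to the robot, and variables do not carry over. Pictures are saved under pics/ and viewed, at most 11 in all, crops included, and the job is handed in when it is done.

Besides the shell and the picture viewer there is one more tool, called after "Call:" as name(argument=value, ...), one argument or row to a line, values as JSON. apply_moves: Moves the arm, as the interface text tells. Its arguments: {"type":"object","properties":{"steps":{"type":"array","items":{"type":"object","properties":{"travel":{"type":"array","items":{"type":"number"}},"delta_rot":{"type":"array","items":{"type":"number"}},"fingers":{"type":"number"}}}},"grip_force":{"type":"number"}},"required":["steps"]}

```bash
mkdir -p pics
python3 - <<'E'
from plant import bot
import cv2
for n in("side","top"):
    im=bot.snapshot(n); cv2.imwrite(f"pics/{n}0.png",im[:,:,::-1])
    print(n,bot.camera_model(n))
s=bot.get_state();print(s)
E
```

```text
side {'camera_matrix': array([[362.71910728,   0.        , 261.74189919],
       [  0.        , 362.71910728, 197.39523427],
       [  0.        ,   0.        ,   1.        ]]), 'origin': array([2.94929763e-01, 5.92757666e+02, 7.95548292e+02]), 'orientation': array([-0.14556788,  0.37417946,  0.85726415, -0.32233197])}
top {'camera_matrix': array([[401.18850067,   0.        , 253.26052992],
       [  0.        , 401.18850067, 192.79176515],
       [  0.        ,   0.        ,   1.        ]]), 'origin': array([ 249.44303469,  -31.37204835, 1320.46659223]), 'orientation': array([-0.07944959,  0.08003575,  0.70355448, -0.70163604])}
{'t': 0.1, 'joint_pos': array([-9.68383135e-01,  3.85499456e-01,  6.75694105e-03, -4.27017228e-04,
       -1.19398699e+00, -2.58655790e-01]), 'joint_velocities': array([-0.00096515, -0.0010494 ,  0.00372195,  0.00129514, -0.0013868 ,
        0.00271788]), 'joint_efforts': array([-7.78420635e-04, -3.93317878e+01,  1.88928276e+01,  4.19797495e+00,
       -2.59228080e-03,  5.01222274e-06]), 'eef_pos': array([ 210.52345572, -587.9494725 ,  241.3180051 ]), 'eef_rot': array([-1.70955991e-01,  9.85278172e-01,  9.61204429e-04, -2.23068009e-04]), 'contact_force': array([ 0.22651271, -0.37141262,  0.32181507]), 'moment': array([ 0.0684683 ,  0.03195331, -0.01874052]), 'gripper_force': 0.0, 'finger_gap': 0.9973370617603152}
```

View pics/side0.png

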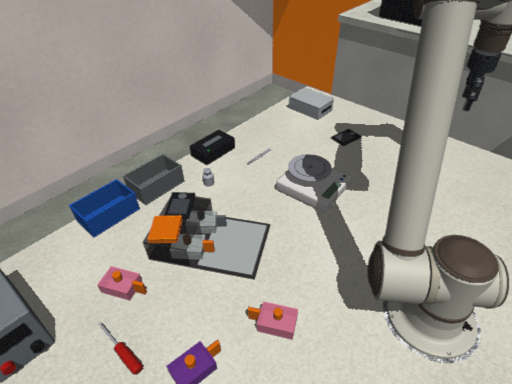

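View pics/top0.png

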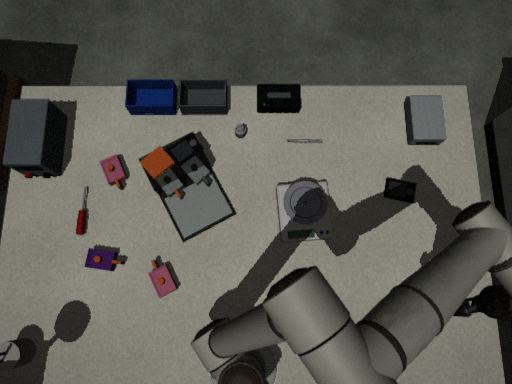

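The clear box in the tier has its orange tab at top (180,192) and side (208,246). It could be confused with the pink boxes at top (113,170) and (161,278), the purple box at (101,258), and the orange sleeve at (157,162). I choose the clear box in the tier and will check it with a close crop.

```bash
cat > h.py <<'E'
import numpy as np, cv2
from scipy.spatial.transform import Rotation as R
from plant import bot
def cam(n):
    c=bot.camera_model(n); return c['camera_matrix'],np.array(c['origin']),R.from_quat(c['orientation']).as_matrix()
def px2w(n,u,v,z):
    K,o,M=cam(n); d=M@(np.linalg.inv(K)@[u,v,1]*[1,-1,-1]); return o+d*(z-o[2])/d[2]
def w2px(n,P):
    K,o,M=cam(n); p=((np.atleast_2d(P)-o)@M)*[1,-1,-1]; p=p@K.T; return p[:,:2]/p[:,2:]
E
python3 - <<'E'
from h import *
t=cv2.imread("pics/top0.png");s=cv2.imread("pics/side0.png")
a=cv2.resize(t[125:250,130:245],None,fx=4.8,fy=4.8,interpolation=cv2.INTER_CUBIC)[:600,:]
cv2.imwrite("pics/ct.png",a)
b=cv2.resize(s[185:285,135:280],None,fx=5.5,fy=5.5,interpolation=cv2.INTER_CUBIC)
cv2.imwrite("pics/cs.png",b)
a=cv2.resize(t[172:250,272:340],None,fx=6,fy=6);b=cv2.resize(s[145:212,270:355],None,fx=4.5,fy=4.5)
m=np.zeros((600,800,3),np.uint8);m[:a.shape[0],:a.shape[1]]=a;m[:b.shape[0],410:410+b.shape[1]]=b
cv2.imwrite("pics/sc.png",m)
E
```

```text
(no output)
```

View pics/ct.png

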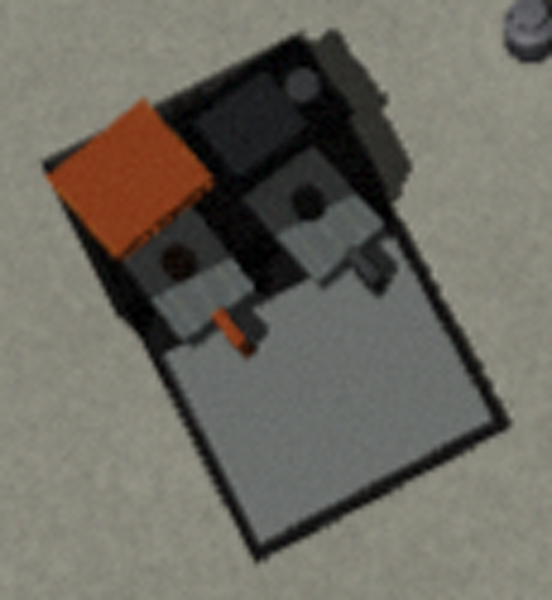

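View pics/sc.png

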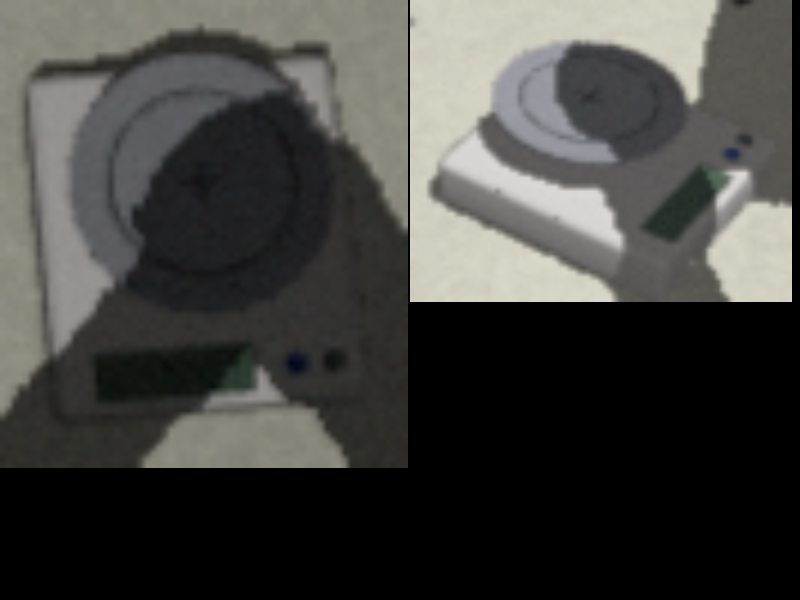

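View pics/cs.png

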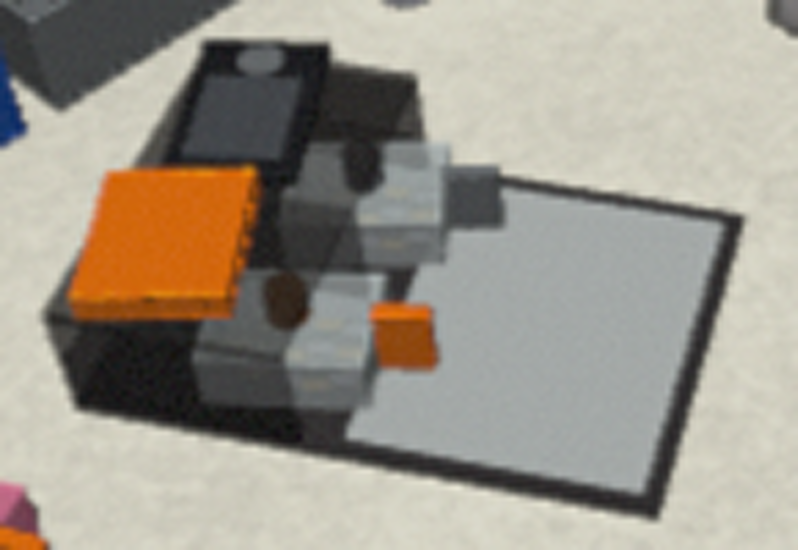

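The crops confirm the choice: a clear box with an orange fin at top crop (235,333), and the grey-tabbed box at (372,265). The pan's cross is at (203,181) in the scale crop. Next I fit the poses.

```bash
cat > fit.py <<'E'
from h import *
from scipy.optimize import least_squares
def unc(p,s,o): return (np.array(p)+.5)/s-.5+o
T=lambda x,y:unc((x,y),4.8,(130,125)); S=lambda x,y:unc((x,y),5.5,(135,185))
def pose(q,P): c,s=np.cos(q[2]),np.sin(q[2]); P=np.array(P,float); return np.array([q[0]+c*P[0]-s*P[1],q[1]+s*P[0]+c*P[1],P[2]])
def fit(obs,q0):
    f=lambda q:np.concatenate([w2px(n,pose(q,P))[0]-p for n,p,P in obs])
    r=least_squares(f,q0,loss='soft_l1'); print(r.x.round(3)); print(r.fun.reshape(-1,2).round(1).tolist()); return r.x
E
python3 - <<'E'
from fit import *
p=px2w('top',*T(300,400),6)
q=fit([('top',T(508,425),(-180,-99,6)),('top',T(258,558),(-180,99,6)),('side',S(742,215),(-180,-99,6)),('side',S(658,517),(-180,99,6)),
 ('top',T(145,102),(110,50,90))][:4],[p[0],p[1],-.5])
print('deck front corners',[ (unc(0,1,0),w2px('top',pose(q,(0,y,z)))) for y in(99,-99) for z in (6,74)])
b=pose(q,(17,48,6))
fit([('side',S(434,307),(-71,5,48)),('side',S(437,369),(-71,5,6)),('side',S(373,305),(-42,5,48)),('side',S(287,278),(0,0,62)),
 ('top',T(234,332),(-56,0,48)),('top',T(180,262),(0,0,62))],[b[0],b[1],q[2]])
print('boxdir')
U=lambda x,y:unc((x,y),6,(272,172)); V=lambda x,y:unc((x-410,y),4.5,(270,145))
print(px2w('top',*U(203,181),80),px2w('side',*V(592,98),80))
print([px2w('top',*U(*c),44) for c in((30,78),(325,55),(62,415))])
E
```

```text
[5.89750e+02 1.99463e+02 5.09000e-01]
[[0.4, 0.5], [-0.7, 2.0], [-0.5, -0.5], [-0.3, -0.8]]
deck front corners [(np.float64(0.0), array([[158.25320588, 196.00094916]])), (np.float64(0.0), array([[153.34481312, 191.39013536]])), (np.float64(0.0), array([[210.39950623, 168.24459249]])), (np.float64(0.0), array([[208.2282301 , 162.29793019]]))]
[584.709 244.812   0.669]
[[-0.4, 0.7], [0.5, -0.7], [-0.0, 0.7], [-0.2, 0.2], [0.2, -0.4], [0.5, 0.0]]
boxdir
[ 505.23895951 -197.36907781   80.        ] [ 498.57537385 -196.86540293   80.        ]
[array([ 570.3976779 , -109.43398323,   44.        ]), array([ 582.9605014 , -271.29233962,   44.        ]), array([ 386.36483866, -123.4708338 ,   44.        ])]
```

Call:
apply_moves(
  steps=[
    {"travel": [0.0164,0.0398,-0.003],"delta_rot": [0,0,0.015],"fingers": 0.5},
    {"travel": [0.0164,0.0398,-0.003],"delta_rot": [0,0,0.015],"fingers": 0.5},
    {"travel": [0.0164,0.0398,-0.003],"delta_rot": [0,0,0.015],"fingers": 0.5},
    {"travel": [0.0164,0.0398,-0.003],"delta_rot": [0,0,0.015],"fingers": 0.5},
    {"travel": [0.0164,0.0398,-0.003],"delta_rot": [0,0,0.015],"fingers": 0.5},
    {"travel": [0.0164,0.0398,-0.003],"delta_rot": [0,0,0.015],"fingers": 0.5},
    {"travel": [0.0164,0.0398,-0.003],"delta_rot": [0,0,0.015],"fingers": 0.5},
    {"travel": [0.0164,0.0398,-0.003],"delta_rot": [0,0,0.015],"fingers": 0.5},
    {"travel": [0.0164,0.0398,-0.003],"delta_rot": [0,0,0.015],"fingers": 0.5},
    {"travel": [0.0164,0.0398,-0.003],"delta_rot": [0,0,0.015],"fingers": 0.5},
    {"travel": [0.0164,0.0398,-0.003],"delta_rot": [0,0,0.015],"fingers": 0.5},
    {"travel": [0.0164,0.0398,-0.003],"delta_rot": [0,0,0.015],"fingers": 0.5},
    {"travel": [0.0164,0.0398,-0.003],"delta_rot": [0,0,0.015],"fingers": 0.5},
    {"travel": [0.0164,0.0398,-0.003],"delta_rot": [0,0,0.015],"fingers": 0.5},
    {"travel": [0.0164,0.0398,-0.003],"delta_rot": [0,0,0.015],"fingers": 0.5},
    {"travel": [0.0164,0.0398,-0.003],"delta_rot": [0,0,0.015],"fingers": 0.5},
    {"travel": [0.0164,0.0398,-0.003],"delta_rot": [0,0,0.015],"fingers": 0.5},
    {"travel": [0.0164,0.0398,-0.003],"delta_rot": [0,0,0.015],"fingers": 0.5},
    {"travel": [0.0164,0.0398,-0.003],"delta_rot": [0,0,0.015],"fingers": 0.5},
    {"travel": [0.0164,0.0398,-0.003],"delta_rot": [0,0,0.015],"fingers": 0.5},
  ],
  grip_force=30,
)

```text
t: 2.1
eef_pos: [538.8, 209.2, 181.7]
eef_rot: [-0.317, 0.948, -0.0, -0.0]
contact_force: [0.7, -0.0, 0.7]
finger_gap: 0.495
gripper_force: 0.0
```

Call:
apply_moves(
  steps=[
    {"travel": [0,0,-0.04]},
    {"travel": [0,0,-0.04]},
    {"travel": [0,0,-0.025]},
    {"travel": [0,0,0]},
  ],
)

```text
invalid input at $.steps[0]: expected keys travel, delta_rot, fingers
```

Run:
```python
from fit import *
a=bot.snapshot('side')[:,:,::-1];b=bot.snapshot('top')[:,:,::-1]
cv2.imwrite("pics/side1.png",a);cv2.imwrite("pics/top1.png",b)
a=cv2.resize(a[185:285,135:280],None,fx=5.5,fy=5.5,interpolation=cv2.INTER_CUBIC)
cv2.imwrite("pics/cs1.png",a)
print(bot.get_state()['eef_pos'])
```

```text
[540.04047274 211.59393392 180.79383027]
```

View pics/cs1.png

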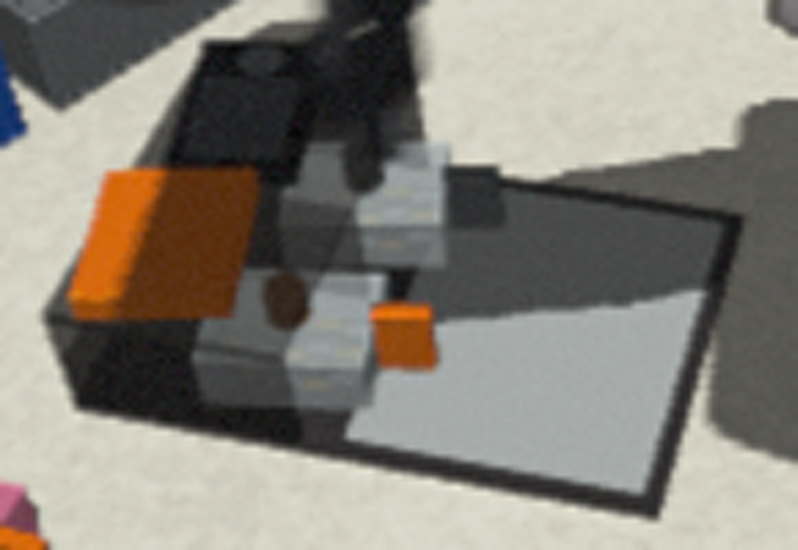

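The view is clear: the fin is unmoved at (404,337), and the gripper is still above the frame. I descend to just over it.

Call:
apply_moves(
  steps=[
    {"travel": [-0.002,-0.003,-0.04],"delta_rot": [0,0,0],"fingers": 0.5},
    {"travel": [0,0,-0.04],"delta_rot": [0,0,0],"fingers": 0.5},
    {"travel": [0,0,-0.025],"delta_rot": [0,0,0],"fingers": 0.5},
    {"travel": [0,0,0],"delta_rot": [0,0,0],"fingers": 0.5},
    {"travel": [0,0,0],"delta_rot": [0,0,0],"fingers": 0.5},
  ],
)

```text
t: 2.7
eef_pos: [536.9, 204.3, 77.7]
eef_rot: [-0.316, 0.949, -0.0, -0.0]
contact_force: [0.5, 0.2, -0.1]
finger_gap: 0.502
gripper_force: 0.0
```

Run:
```python
from fit import *
a=bot.snapshot('side')[:,:,::-1]
cv2.imwrite("pics/side2.png",a)
a=cv2.resize(a[185:285,135:280],None,fx=5.5,fy=5.5,interpolation=cv2.INTER_CUBIC)
s=bot.get_state();print(s['eef_pos'],s['eef_rot'])
q=R.from_quat(s['eef_rot']);
for p in ([0,0,11],[0,21,11],[0,-21,11]):
    w=s['eef_pos']+q.apply(p); u=w2px('side',w)[0]; c=((u-[135,185]+.5)*5.5-.5); print(p,w.round(1),c.round())
    cv2.circle(a,tuple(int(x) for x in c),4,(0,255,0),1)
cv2.imwrite("pics/cs2.png",a)
```

```text
[537.55050436 204.79346987  78.69529909] [-3.16458645e-01  9.48605673e-01  9.14817041e-05  1.09312733e-03]
[0, 0, 11] [537.6 204.8  67.7] [411. 272.]
[0, 21, 11] [525.  221.6  67.7] [403. 305.]
[0, -21, 11] [550.2 188.   67.7] [419. 240.]
```

View pics/cs2.png

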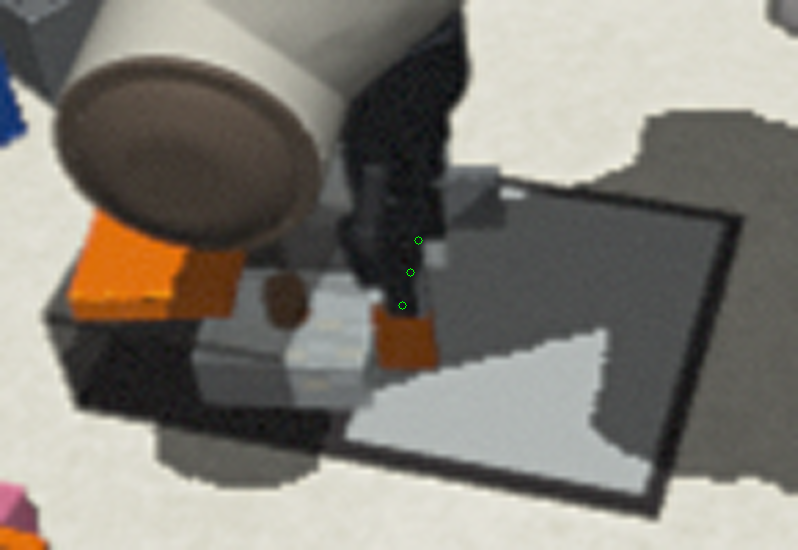

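Call:
apply_moves(
  steps=[
    {"travel": [0,0.002,-0.015],"delta_rot": [0,0,0],"fingers": 0.5},
    {"travel": [0,0,-0.015],"delta_rot": [0,0,0],"fingers": 0.5},
    {"travel": [0,0,-0.012],"delta_rot": [0,0,0],"fingers": 0.5},
    {"travel": [0,0,-0.009],"delta_rot": [0,0,0],"fingers": 0.5},
    {"travel": [0,0,0],"delta_rot": [0,0,0],"fingers": 0.5},
    {"travel": [0,0,0],"delta_rot": [0,0,0],"fingers": 0.05},
    {"travel": [0,0,0],"delta_rot": [0,0,0],"fingers": 0.05},
    {"travel": [0,0,0],"delta_rot": [0,0,0],"fingers": 0.05},
    {"travel": [0,0,0],"delta_rot": [0,0,0],"fingers": 0.05},
    {"travel": [0,0,0],"delta_rot": [0,0,0],"fingers": 0.05},
  ],
  grip_force=25,
)

```text
t: 3.75
eef_pos: [537.2, 207.0, 27.1]
eef_rot: [-0.317, 0.949, 0.0, 0.001]
contact_force: [-0.9, 0.7, 4.1]
finger_gap: 0.111
gripper_force: 26.1
```

Gripped: the gap of 0.111 is about 9.4 mm, which matches the fin. I pull it out 120 mm.

Call:
apply_moves(
  steps=[
    {"travel": [-0.003,-0.002,0],"delta_rot": [0,0,0],"fingers": 0.05},
    {"travel": [-0.005,-0.004,0],"delta_rot": [0,0,0],"fingers": 0.05},
    {"travel": [-0.006,-0.0045,0],"delta_rot": [0,0,0],"fingers": 0.05},
    {"travel": [-0.006,-0.0045,0],"delta_rot": [0,0,0],"fingers": 0.05},
    {"travel": [-0.006,-0.0045,0],"delta_rot": [0,0,0],"fingers": 0.05},
    {"travel": [-0.006,-0.0045,0],"delta_rot": [0,0,0],"fingers": 0.05},
    {"travel": [-0.006,-0.0045,0],"delta_rot": [0,0,0],"fingers": 0.05},
    {"travel": [-0.006,-0.0045,0],"delta_rot": [0,0,0],"fingers": 0.05},
    {"travel": [-0.006,-0.0045,0],"delta_rot": [0,0,0],"fingers": 0.05},
    {"travel": [-0.006,-0.0045,0],"delta_rot": [0,0,0],"fingers": 0.05},
    {"travel": [-0.006,-0.0045,0],"delta_rot": [0,0,0],"fingers": 0.05},
    {"travel": [-0.006,-0.0045,0],"delta_rot": [0,0,0],"fingers": 0.05},
    {"travel": [-0.006,-0.0045,0],"delta_rot": [0,0,0],"fingers": 0.05},
    {"travel": [-0.006,-0.0045,0],"delta_rot": [0,0,0],"fingers": 0.05},
    {"travel": [-0.006,-0.0045,0],"delta_rot": [0,0,0],"fingers": 0.05},
    {"travel": [-0.006,-0.0045,0],"delta_rot": [0,0,0],"fingers": 0.05},
    {"travel": [-0.004,-0.003,0],"delta_rot": [0,0,0],"fingers": 0.05},
    {"travel": [0,0,0],"delta_rot": [0,0,0],"fingers": 0.05},
    {"travel": [0,0,0],"delta_rot": [0,0,0],"fingers": 0.05},
  ],
)

```text
t: 5.65
eef_pos: [440.6, 134.4, 27.0]
eef_rot: [-0.316, 0.949, 0.0, 0.001]
contact_force: [1.5, 1.2, 8.9]
finger_gap: 0.111
gripper_force: 26.8
```

Call:
apply_moves(
  steps=[
    {"travel": [0,0,0],"delta_rot": [0,0,0],"fingers": 0.5},
    {"travel": [0,0,0],"delta_rot": [0,0,0],"fingers": 0.5},
    {"travel": [0,0,0],"delta_rot": [0,0,0],"fingers": 0.5},
    {"travel": [0,0,0],"delta_rot": [0,0,0],"fingers": 0.5},
    {"travel": [0,0,0],"delta_rot": [0,0,0],"fingers": 0.5},
    {"travel": [0,0,0.01],"delta_rot": [0,0,0],"fingers": 0.5},
    {"travel": [0,0,0.03],"delta_rot": [0,0,0],"fingers": 0.5},
    {"travel": [0,0,0.04],"delta_rot": [0,0,0],"fingers": 0.5},
    {"travel": [0,0,0.04],"delta_rot": [0,0,0],"fingers": 0.6},
    {"travel": [-0.02,-0.04,0.04],"delta_rot": [0,0,0],"fingers": 0.6},
    {"travel": [0,-0.05,0.02],"delta_rot": [0,0,0],"fingers": 0.6},
    {"travel": [0,-0.04,0],"delta_rot": [0,0,0],"fingers": 0.6},
    {"travel": [0,0,0],"delta_rot": [0,0,0],"fingers": 0.6},
    {"travel": [0,0,0],"delta_rot": [0,0,0],"fingers": 0.6},
  ],
)

```text
t: 7.05
eef_pos: [423.8, 14.1, 198.9]
eef_rot: [-0.315, 0.949, 0.0, 0.001]
contact_force: [-0.5, 0.2, -0.1]
finger_gap: 0.604
gripper_force: 0.0
```

Run:
```python
from fit import *
a=bot.snapshot('side')[:,:,::-1];b=bot.snapshot('top')[:,:,::-1]
cv2.imwrite("pics/side3.png",a);cv2.imwrite("pics/top3.png",b)
m=np.zeros((600,800,3),np.uint8)
A=cv2.resize(a[200:290,180:290],None,fx=4,fy=4,interpolation=cv2.INTER_CUBIC)
B=cv2.resize(b[165:255,150:245],None,fx=3.6,fy=3.6,interpolation=cv2.INTER_CUBIC)
m[:A.shape[0],:A.shape[1]]=A;m[:B.shape[0],450:450+B.shape[1]]=B
cv2.imwrite("pics/c3.png",m)
for n,im in(('side',a),('top',b)):
    h=cv2.cvtColor(im,cv2.COLOR_BGR2HSV); k=cv2.inRange(h,(3,150,50),(20,255,255))
    c,_,st,ce=cv2.connectedComponentsWithStats(k)
    print(n,[(s[4],s[:4].tolist(),x.round(1).tolist()) for s,x in zip(st[1:],ce[1:]) if s[4]>8])
```

```text
side [(np.int32(3163), [273, 0, 97, 70], [309.3, 21.3]), (np.int32(823), [147, 215, 36, 29], [165.3, 228.9]), (np.int32(57), [228, 236, 7, 10], [231.2, 240.0]), (np.int32(109), [247, 242, 11, 11], [252.2, 247.0]), (np.int32(85), [112, 271, 10, 11], [116.6, 275.9]), (np.int32(123), [132, 280, 14, 14], [138.5, 286.5]), (np.int32(122), [248, 307, 13, 13], [253.3, 312.7]), (np.int32(90), [274, 308, 9, 12], [277.6, 313.2]), (np.int32(130), [207, 340, 13, 16], [213.9, 348.0]), (np.int32(110), [185, 355, 11, 13], [189.8, 360.9])]
top [(np.int32(631), [140, 146, 34, 33], [156.8, 162.3]), (np.int32(37), [107, 164, 7, 7], [109.7, 166.8]), (np.int32(29), [115, 179, 7, 10], [117.3, 183.0]), (np.int32(36), [94, 256, 7, 6], [96.8, 258.5]), (np.int32(31), [112, 260, 9, 4], [115.8, 261.6])]
```

View pics/c3.png

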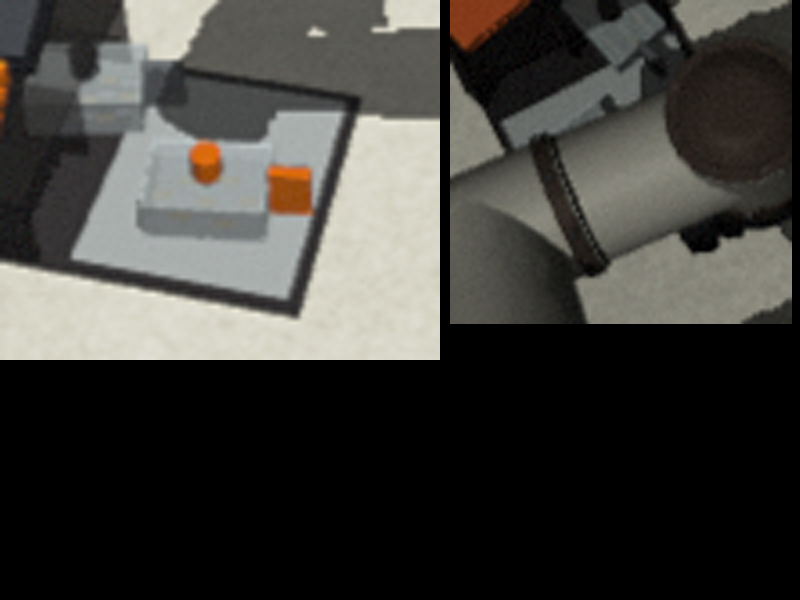

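The box stands on the landing shelf with its knob at side crop (206,162) and fin at (290,190). The top view is blocked by the arm. I measure the knob and refine the pan position.

Run:
```python
from fit import *
print('knob',px2w('side',231.2,240.0,50),'tab',px2w('side',252.2,247,27))
W=lambda x,y:unc((x,y),4,(180,200))
fit([('side',W(206,162),(0,0,51)),('side',W(312,170),(-71,5,48)),('side',W(310,215),(-71,5,6)),('side',W(268,165),(-42,5,48)),('side',W(137,208),(42,30,40)),('side',W(137,231),(42,30,6)),('side',W(266,241),(-42,30,6))],[488,170,.65])
# pan outline points
U=lambda x,y:unc((x,y),6,(272,172)); V=lambda x,y:unc((x-410,y),4.5,(270,145))
t=[(73,180),(110,80),(200,52),(290,92),(332,180),(300,265),(200,310),(110,275)]
s=[(491,95),(520,55),(575,40),(650,55),(686,100),(670,140),(614,163),(530,140)]
from scipy.optimize import least_squares
for n,ps,f in(('top',t,U),('side',s,V)):
    for ztop in (80,):
        g=np.array([px2w(n,*f(*p),ztop)[:2] for p in ps])
        r=least_squares(lambda q:np.hypot(*(g-q[:2]).T)-q[2],[500,-197,70]);print(n,r.x.round(1),r.fun.round(1))
```

```text
knob [490.46103582 170.95474512  50.        ] tab [444.70353418 138.06975587  27.        ]
[491.331 171.434   0.671]
[[-0.3, -0.4], [-0.6, 0.6], [0.2, -0.7], [-0.4, 1.5], [0.2, -1.1], [1.4, 1.1], [-0.1, -0.3]]
top [ 506.2 -195.7   69.1] [-2.4  1.7  0.1 -0.8  0.5 -0.6  0.4  1.1]
side [ 499.7 -196.5   69.5] [ 1.2  0.   0.4  0.5 -2.  -0.   3.4 -3.4]
```

Call:
apply_moves(
  steps=[
    {"travel": [0.013,0.032,0],"delta_rot": [0,0,0],"fingers": 0.6},
    {"travel": [0.013,0.032,-0.01],"delta_rot": [0,0,0],"fingers": 0.6},
    {"travel": [0.013,0.032,-0.02],"delta_rot": [0,0,0],"fingers": 0.6},
    {"travel": [0.013,0.032,-0.03],"delta_rot": [0,0,0],"fingers": 0.6},
    {"travel": [0.014,0.029,-0.03],"delta_rot": [0,0,0],"fingers": 0.6},
    {"travel": [0,0,0],"delta_rot": [0,0,0],"fingers": 0.6},
    {"travel": [0,0,0],"delta_rot": [0,0,0],"fingers": 0.6},
  ],
)

```text
t: 7.85
eef_pos: [489.3, 173.0, 106.8]
eef_rot: [-0.318, 0.948, -0.001, -0.002]
contact_force: [-0.4, -0.2, -0.5]
finger_gap: 0.598
gripper_force: 0.0
```

Run:
```python
from fit import *
s=bot.get_state();print(s['eef_pos'],s['eef_rot'])
a=bot.snapshot('side')[:,:,::-1]
cv2.imwrite("pics/side4.png",a)
A=cv2.resize(a[190:280,180:290],None,fx=6,fy=6,interpolation=cv2.INTER_CUBIC)
q=R.from_quat(s['eef_rot'])
for p in ([0,0,11],[0,25,11],[0,-25,11],[0,0,50]):
    u=(w2px('side',s['eef_pos']+q.apply(p))[0]-[180,190]+.5)*6-.5
    cv2.circle(A,tuple(int(x) for x in u),4,(0,255,0),1)
cv2.imwrite("pics/c4.png",A)
```

```text
[489.32505138 173.0087605  106.81353641] [-3.17745042e-01  9.48174410e-01 -6.33242861e-04 -1.72475209e-03]
```

View pics/c4.png

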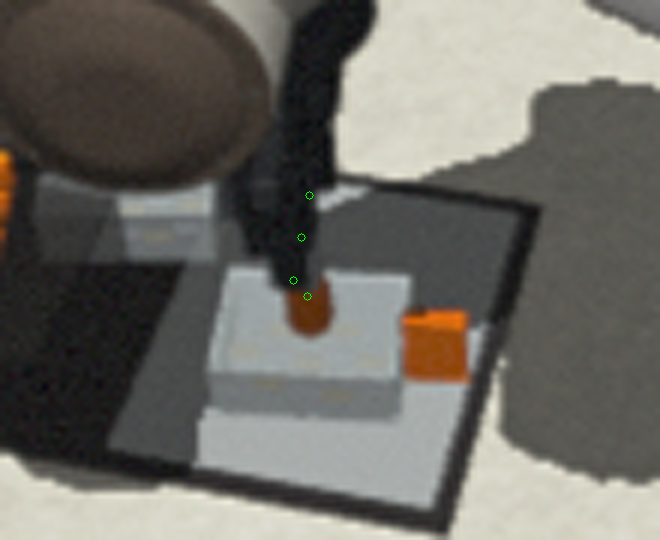

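The gripper axis projects onto the knob at (308,300), so it is well aligned. I descend, grip and lift.

Call:
apply_moves(
  steps=[
    {"travel": [0.001,-0.002,-0.015],"delta_rot": [0,0,0],"fingers": 0.6},
    {"travel": [0,0,-0.015],"delta_rot": [0,0,0],"fingers": 0.6},
    {"travel": [0,0,-0.012],"delta_rot": [0,0,0],"fingers": 0.6},
    {"travel": [0,0,-0.008],"delta_rot": [0,0,0],"fingers": 0.6},
    {"travel": [0,0,0],"delta_rot": [0,0,0],"fingers": 0.6},
    {"travel": [0,0,0],"delta_rot": [0,0,0],"fingers": 0.15},
    {"travel": [0,0,0],"delta_rot": [0,0,0],"fingers": 0.15},
    {"travel": [0,0,0],"delta_rot": [0,0,0],"fingers": 0.15},
    {"travel": [0,0,0],"delta_rot": [0,0,0],"fingers": 0.15},
    {"travel": [0,0,0],"delta_rot": [0,0,0],"fingers": 0.15},
    {"travel": [0,0,0],"delta_rot": [0,0,0],"fingers": 0.15},
  ],
  grip_force=50,
)

```text
t: 9.0
eef_pos: [491.6, 170.2, 59.2]
eef_rot: [-0.317, 0.949, 0.0, 0.001]
contact_force: [-1.6, -0.4, 6.6]
finger_gap: 0.233
gripper_force: 49.0
```

Call:
apply_moves(
  steps=[
    {"travel": [0,0,0.005],"delta_rot": [0,0,0],"fingers": 0.15},
    {"travel": [0,0,0.01],"delta_rot": [0,0,0],"fingers": 0.15},
    {"travel": [0,0,0.015],"delta_rot": [0,0,0],"fingers": 0.15},
    {"travel": [0,0,0.02],"delta_rot": [0,0,0],"fingers": 0.15},
    {"travel": [0,0,0.02],"delta_rot": [0,0,0],"fingers": 0.15},
    {"travel": [0,0,0.02],"delta_rot": [0,0,0],"fingers": 0.15},
    {"travel": [0,0,0.02],"delta_rot": [0,0,0],"fingers": 0.15},
    {"travel": [0,0,0.02],"delta_rot": [0,0,0],"fingers": 0.15},
    {"travel": [0,0,0.01],"delta_rot": [0,0,0],"fingers": 0.15},
    {"travel": [0,0,0],"delta_rot": [0,0,0],"fingers": 0.15},
    {"travel": [0,0,0],"delta_rot": [0,0,0],"fingers": 0.15},
  ],
)

```text
t: 10.1
eef_pos: [490.3, 169.5, 197.3]
eef_rot: [-0.316, 0.949, 0.0, -0.001]
contact_force: [-0.9, -0.7, -4.4]
finger_gap: 0.228
gripper_force: 49.0
```

Call:
apply_moves(
  steps=[
    {"travel": [0,-0.008,0],"delta_rot": [0,0,0],"fingers": 0.15},
    {"travel": [0.001,-0.016,0],"delta_rot": [0,0,0],"fingers": 0.15},
    {"travel": [0.001,-0.024,0],"delta_rot": [0,0,0],"fingers": 0.15},
    {"travel": [0.001,-0.03,0],"delta_rot": [0,0,0],"fingers": 0.15},
    {"travel": [0.001,-0.03,0],"delta_rot": [0,0,0],"fingers": 0.15},
    {"travel": [0.001,-0.03,0],"delta_rot": [0,0,0],"fingers": 0.15},
    {"travel": [0.001,-0.03,0],"delta_rot": [0,0,0],"fingers": 0.15},
    {"travel": [0.001,-0.03,0],"delta_rot": [0,0,0],"fingers": 0.15},
    {"travel": [0.001,-0.03,0],"delta_rot": [0,0,0],"fingers": 0.15},
    {"travel": [0.001,-0.03,0],"delta_rot": [0,0,0],"fingers": 0.15},
    {"travel": [0.001,-0.03,0],"delta_rot": [0,0,0],"fingers": 0.15},
    {"travel": [0,-0.03,-0.005],"delta_rot": [0,0,0],"fingers": 0.15},
    {"travel": [0,-0.024,-0.01],"delta_rot": [0,0,0],"fingers": 0.15},
    {"travel": [0,-0.016,-0.01],"delta_rot": [0,0,0],"fingers": 0.15},
    {"travel": [0,-0.008,-0.01],"delta_rot": [0,0,0],"fingers": 0.15},
    {"travel": [0,0,0],"delta_rot": [0,0,0],"fingers": 0.15},
    {"travel": [0,0,0],"delta_rot": [0,0,0],"fingers": 0.15},
  ],
)

```text
t: 11.8
eef_pos: [500.7, -196.2, 162.9]
eef_rot: [-0.316, 0.949, 0.0, -0.0]
contact_force: [0.1, -0.2, -2.7]
finger_gap: 0.236
gripper_force: 49.1
```

Run:
```python
from fit import *
s=bot.get_state();print(s['eef_pos'],s['eef_rot'],s['contact_force'])
a=bot.snapshot('side')[:,:,::-1];b=bot.snapshot('top')[:,:,::-1]
cv2.imwrite("pics/side5.png",a);cv2.imwrite("pics/top5.png",b)
o=(255,125)
A=cv2.resize(a[125:215,255:365],None,fx=6,fy=6,interpolation=cv2.INTER_CUBIC)
for p,c in ((s['eef_pos']-[0,0,8],(0,255,0)),([499.5,-197,80],(0,0,255)),([505.5,-197,80],(255,0,0))):
    u=(w2px('side',p)[0]-o+.5)*6-.5
    cv2.circle(A,tuple(int(x) for x in u),4,c,1)
cv2.imwrite("pics/c5.png",A)
```

```text
[ 500.65216885 -196.19980234  162.90233635] [-3.16296489e-01  9.48660246e-01  1.71584215e-04 -4.88983500e-04] [ 0.06883294 -0.24964035 -2.67918393]
```

View pics/c5.png

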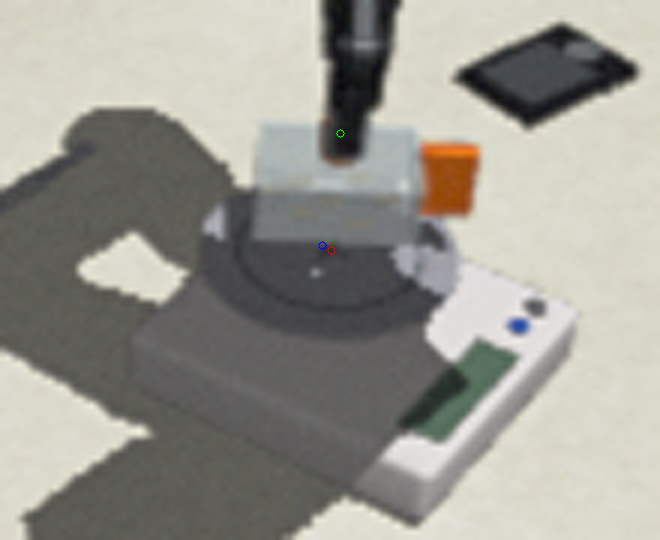

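The box hangs level over the pan, with the pan centre at (331,250). I lower it gently.

Call:
apply_moves(
  steps=[
    {"travel": [0.001,-0.001,-0.006],"delta_rot": [0,0,0],"fingers": 0.15},
    {"travel": [0,0,-0.008],"delta_rot": [0,0,0],"fingers": 0.15},
    {"travel": [0,0,-0.006],"delta_rot": [0,0,0],"fingers": 0.15},
    {"travel": [0,0,-0.004],"delta_rot": [0,0,0],"fingers": 0.15},
    {"travel": [0,0,-0.003],"delta_rot": [0,0,0],"fingers": 0.15},
    {"travel": [0,0,-0.002],"delta_rot": [0,0,0],"fingers": 0.15},
    {"travel": [0,0,-0.002],"delta_rot": [0,0,0],"fingers": 0.15},
    {"travel": [0,0,-0.002],"delta_rot": [0,0,0],"fingers": 0.15},
    {"travel": [0,0,-0.002],"delta_rot": [0,0,0],"fingers": 0.15},
    {"travel": [0,0,0],"delta_rot": [0,0,0],"fingers": 0.15},
    {"travel": [0,0,0],"delta_rot": [0,0,0],"fingers": 0.15},
    {"travel": [0,0,0],"delta_rot": [0,0,0],"fingers": 0.15},
  ],
)

```text
t: 13.1
eef_pos: [502.1, -197.2, 128.5]
eef_rot: [-0.316, 0.949, -0.0, 0.0]
contact_force: [-0.2, -0.2, -1.7]
finger_gap: 0.233
gripper_force: 49.3
```

Call:
apply_moves(
  steps=[
    {"travel": [0,0,-0.002],"delta_rot": [0,0,0],"fingers": 0.15},
    {"travel": [0,0,-0.002],"delta_rot": [0,0,0],"fingers": 0.15},
    {"travel": [0,0,-0.001],"delta_rot": [0,0,0],"fingers": 0.15},
    {"travel": [0,0,0],"delta_rot": [0,0,0],"fingers": 0.15},
    {"travel": [0,0,0],"delta_rot": [0,0,0],"fingers": 0.15},
    {"travel": [0,0,0],"delta_rot": [0,0,0],"fingers": 0.15},
  ],
)

```text
t: 13.7
eef_pos: [502.2, -197.2, 123.4]
eef_rot: [-0.316, 0.949, -0.0, 0.0]
contact_force: [-0.3, -0.1, -0.3]
finger_gap: 0.234
gripper_force: 49.5
```

The load is on the pan, with residual force near zero. I release and retreat.

Call:
apply_moves(
  steps=[
    {"travel": [0,0,0],"delta_rot": [0,0,0],"fingers": 0.3},
    {"travel": [0,0,0],"delta_rot": [0,0,0],"fingers": 0.45},
    {"travel": [0,0,0],"delta_rot": [0,0,0],"fingers": 0.6},
    {"travel": [0,0,0],"delta_rot": [0,0,0],"fingers": 0.6},
    {"travel": [0,0,0],"delta_rot": [0,0,0],"fingers": 0.6},
    {"travel": [0,0,0.01],"delta_rot": [0,0,0],"fingers": 0.6},
    {"travel": [0,0,0.02],"delta_rot": [0,0,0],"fingers": 0.6},
    {"travel": [0,0,0.03],"delta_rot": [0,0,0],"fingers": 0.6},
    {"travel": [0,0,0.03],"delta_rot": [0,0,0],"fingers": 0.6},
    {"travel": [0,0,0.03],"delta_rot": [0,0,0],"fingers": 0.6},
    {"travel": [-0.01,-0.04,0.01],"delta_rot": [0,0,0],"fingers": 0.6},
    {"travel": [-0.01,-0.04,0],"delta_rot": [0,0,0],"fingers": 0.6},
    {"travel": [-0.01,-0.04,0],"delta_rot": [0,0,0],"fingers": 0.6},
    {"travel": [-0.01,-0.04,0],"delta_rot": [0,0,0],"fingers": 0.6},
    {"travel": [0,-0.04,0],"delta_rot": [0,0,0],"fingers": 0.6},
    {"travel": [0,-0.04,0],"delta_rot": [0,0,0],"fingers": 0.6},
    {"travel": [0,0,0],"delta_rot": [0,0,0],"fingers": 0.6},
    {"travel": [0,0,0],"delta_rot": [0,0,0],"fingers": 0.6},
  ],
)

```text
t: 15.5
eef_pos: [461.5, -437.8, 253.1]
eef_rot: [-0.316, 0.949, 0.0, -0.0]
contact_force: [0.1, -0.3, 0.3]
finger_gap: 0.602
gripper_force: 0.0
```

Run:
```python
from fit import *
a=bot.snapshot('side')[:,:,::-1];b=bot.snapshot('top')[:,:,::-1]
m=np.zeros((540,800,3),np.uint8)
A=cv2.resize(a[130:220,260:360],None,fx=4.4,fy=4.4,interpolation=cv2.INTER_CUBIC)
B=cv2.resize(b[170:250,265:345],None,fx=4.4,fy=4.4,interpolation=cv2.INTER_CUBIC)
m[:A.shape[0],:A.shape[1]]=A;m[:B.shape[0],444:444+B.shape[1]]=B
cv2.imwrite("pics/c6.png",m)
```

```text
(no output)
```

View pics/c6.png

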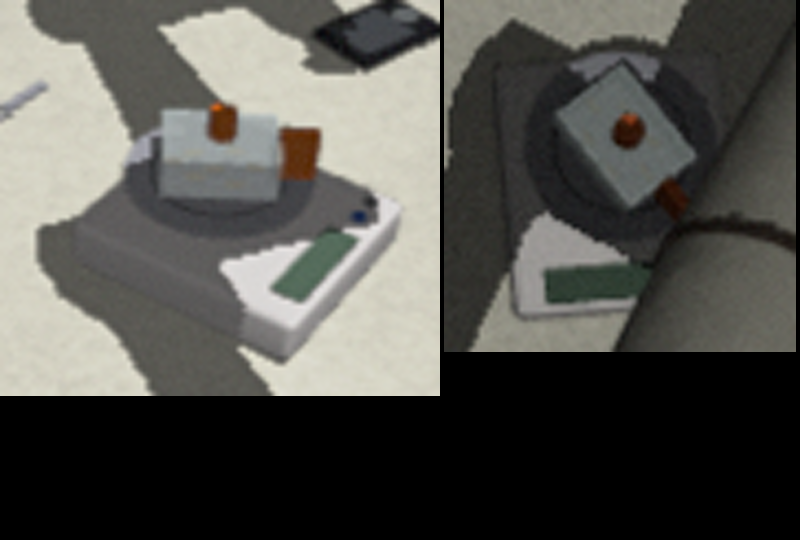

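The box stands upright on the pan, with its knob at (628,131) in the top crop. One quick check on centring.

Run:
```python
from fit import *
k=unc((628-444,131),4.4,(265,170)); print(px2w('top',*k,117)[:2], px2w('top',*unc((203,181),6,(272,172)),80)[:2])
k=unc((222,122),4.4,(260,130)); print(px2w('side',*k,116)[:2])
```

```text
[ 504.99993311 -195.76738548] [ 505.23895951 -197.36907781]
[ 500.59255069 -194.71765548]
```

The box is centred within about 3 mm, so I hand the job in.

```bash
python3 -c "
from plant import bot
print(bot.job_done())"
```

```text
the job is handed in; nothing more can be done
None
```

The orange-tabbed box now stands upright on the scale's pan, let go and centred to within about 3 mm by the camera check. I handed the job in at about 15.6 s; no verdict came back.

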